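# Press a turned finial into a sprung bonding ring and hold it there

## Robot

A 6-joint arm with a two-finger parallel gripper is mounted at the origin on the work surface; the furniture and walls round the work are solid. World frame = base frame: x ahead of the robot, y to its left, z up, the work surface at z = 0. Lengths are in m, angles in rad, forces in N, time in s.
With the tool pointing down it reaches from about 0.375 to 0.9 m from the base axis. Payload 3.1 kg.
Tool frame: the origin (TCP) lies midway between the tips of the shut fingers; the grasp point (between the pads) lies 19 mm behind it (pinch_z is the distance from the TCP to the grasp point, in m); y points along the fingers, z is the direction in which the jaws open and shut, and the axes are right-handed (so a half turn about y gives the same grasp; the last joint's range is limited). The gripper opens to 87 mm and grips with 3 to 60 N. Pads are 19 mm wide; open, the fingers measure 117 mm over their backs; the gripper's body (75 mm by 190 mm) begins 51 mm behind the grasp point.
Start: joints at [0.997, 0.527, 1.433, -0, 1.181, -0.178], TCP at [0.241, 0.577, 0.223] pointing down, gripper open.
Joint ranges: [-3.08, 3.08], [-0.75, 2.2], [0.22, 2.44], [-1.43, 4.57], [0, 2.65], [-2.85, 2.85]. Speed limits (rad/s): [2.79, 2.79, 3.14, 3.14, 3.14, 3.14].

## Interface

Orientations are given as a unit quaternion [x, y, z, w].
In Python, from rig import * gives the robot as it stands.
- The arm moves only by the tool drive_tool, never from a script. Its argument "plan" is a list of rows, each a list of 7 numbers: the shift along the tool's x, y, z in mm, then the turn, a rotation vector about the tool's x, y, z in degrees, then the finger opening in mm, from 0 to 87. A call has 1 to 10 rows; each row is the pose to reach, as a shift and turn from the pose commanded when the call began, along the tool's axes at that moment; what a row does not reach only later rows make up. A row lasts 1/10 s, in which the tool goes at most 50 mm and 8.59 degrees, less where a joint would pass 70% of its speed; a pose out of reach is approached as far as the arm can. A call with a gripper value outside its range is refused whole. The fingers move at their own pace and stop on an object; "newtons" is the grip in N (left out, the last holds). Time passes only in rows, so rows that repeat a pose let the fingers close. It gives the time, the measured TCP pose, the force and the opening at its end, in the units of the state.
- get_obs(): the state, without advancing time (a new reading comes with each control period).
- camera(name): name is "side" or "top" or "wrist"; returns the picture (420x560x3 uint8, blue, green, red); there is no depth.
- get_calibration(name): a dict with "fx", "fy", "cx", "cy" (pixels), "origin" and "rotation" of the camera in the world; the wrist camera has in their place "tool_from_camera" (4x4, takes a point from camera to tool coordinates, whose origin is the TCP and whose axes are the tool frame's). Camera axes: x right, y down, z forward; pixel columns grow to the right and rows downward; lengths in m; the calibration is good to about 2 mm. The wrist camera is an equidistant fisheye: a pixel r from the principal point sees the ray r / f radians off the axis. A picture is of the moment at which its call begins: read the wrist's pose just before it. get_calibration takes no time and is no camera call.
- hand_in(): hands the job in, once; it reports no verdict.
Trained networks look in the newest picture that a camera, given by its name, has taken for a name from the list of things; names that differ only in an ending like _2 or _b are one class to them, and where a whole thing is asked for, a point or a joint stands for the part that bears it (a point fixed in the world has none). Each returns a list of dicts, best first, with "conf" (0 to 1); they miss things now and then, are a little off and sometimes report something else, mostly with a low value. They report only what shows in the picture. A call takes as long as a camera call. They do not tell look-alikes from the thing itself.
- spot_in(camera, target): "location" ([column, row] in pixels, amid what is visible of it).
- mark_of(camera, target): "location" ([column, row] in pixels: a listed point, or the origin of a listed thing).
The state is a dict: "time": time; "q": joint angles; "joint_velocities": joint speeds; "joint_torque": joint torques, N m; "position": TCP position; "tool_rot": TCP orientation; "ft_force": force on the tool from outside, world axes, zero at the start; "moment": the same for the moment, N m; "grip_width": finger opening in m.
Only numpy, scipy, OpenCV 4.12 (cv2) and the standard library are available. Lean on these libraries where they do the work, as an engineer would, in place of code of your own. Each camera call takes 0.05 s, during which the arm holds its last target. There are 200 camera calls.

## Task

The wooden finial is to be bonded to the brass ring of the grey stand. Swing the stand's support leg by its black knob out from over the brass ring, all the way until it seats in its end detent, then take the finial out of its cork resting ring, set it upright, round end down, in the brass ring and press it down until the sprung brass ring is level with the grey collar round it. Finish while you are still holding it pressed down with the gripper: do not let go, and leave the other things on the bench where they are.

Things in the scene. Friction and masses are not known exactly. Their poses are not given: they have to be found in the camera images.
- finial: loose turned finial of light wood, about 0.2 kg, 130 mm tall, standing upright at the start: below, a ball of 64 mm diameter (centre 32 mm above the origin); above it a straight round stem of 23 mm diameter from 64 to 112 mm above the origin with two thin dark bands, to grip; on top a small cap of 30 mm diameter, 112 to 130 mm. Origin: the lowest point of the ball; z points up along the stem.
- rest: fixed cork ring on the bench in which the finial stands at the start: 80 mm outside, 50 mm inside diameter, 25 mm high (the finial's origin then lies 13 mm above the bench and its cap ends at 143 mm). Origin: centre of its underside on the bench.
- stand: fixed bonding stand: dark round base (108 mm diameter), grey collar (92 mm outside, rim 56 mm above the bench) round the sprung brass ring, and 66 mm from the centre along its own +x+y diagonal a steel post (dark housing of 39 mm at its foot) that carries the leg. Only the leg's knob is higher than 100 mm. Origin: centre of the base on the bench, on the ring's axis; z up.
- ring_top (a point): centre of the brass ring, level with its top face. The ring is 76 mm outside and 50 mm inside diameter, open in the middle; untouched, its top stands 70 mm above the bench, 14 mm proud of the grey collar. The finial's ball sits in it with the finial's origin 12 mm below this point.
- ring (a joint): how far the brass ring is pressed down, m: 0 untouched, 0.014 level with the collar's rim, 0.016 its stop. A spring pushes it up with about 4 N at 0 and 12 N at 0.014, so that the finial's weight alone does not press it down.
- leg (a joint): angle of the support leg about its upright hinge, rad: 0.06 to 0.2 at the start, lying across above the brass ring; it grows clockwise seen from above; 1.57 is the end stop and detent seat. An over-centre detent draws it back to about 0.13 from below half way (0.9), and from beyond it to the end stop, where it stays pressed; up to 3 N at the knob to push past half way.
- leg_knob (a point): point on the axis of the upright black knob on the leg, 122 mm above the bench; knob of 18 mm diameter, to be gripped from 103 to 136 mm above the bench (the bar under it, 16 mm wide, has its top at 96 mm). 95 mm from the hinge axis; 35 mm beyond it the leg ends in a downward foot that sweeps just over the bench.
- leg_hinge (a point): point on the leg's upright hinge axis, 91 mm above the bench, on the stand's post.
- slate_part_6: loose bystander: cut slate piece, 62 x 96 x 8 mm, lying flat. Origin: centre of its underside.
- slate_part_3: loose bystander: cut slate piece, 65 x 118 x 8 mm, lying flat. Origin: centre of its underside.
Mind the look-alikes: they are no part of the job. What is meant by the finial is not blue or turquoise, and is the larger of those in its own colour.

How it is judged:
By the outcome, as a careful person would: the job done as asked, in the order asked, and still so for the second after the job is handed in, while the arm keeps its last pose, push and grip.
It also fails if it takes over 51 s, if anything falls off the work surface, if the arm or the gripper's body presses on something with over 40 N, if the wrist force passes 120 N, or if a joint passes its speed limit or range.

## Working session

There is one attempt and no reset: what is moved stays moved. The work goes in short steps, Python scripts to look and compute and a tool call to move; the robot and the scene stay as the last step left them, time stands still between calls to the robot, and variables do not carry over. Pictures are saved under pics/ and viewed, about 8 in all and at most 12, crops included, and the job is handed in when it is done.

Besides the shell and the picture viewer there is one more tool, called after "Emit:" as name([rows], argument=value, ...), one row to a line, values as JSON. drive_tool: Moves the arm, as the interface text tells. Its arguments: {"type":"object","properties":{"plan":{"type":"array","items":{"type":"array","items":{"type":"number"}}},"newtons":{"type":"number"}},"required":["plan"]}

```bash
mkdir -p pics; ls
cat > h.py <<'E'
from rig import *
import numpy as np, cv2
from scipy.spatial.transform import Rotation as R
def ray(cam,px,obs=None):
    c=get_calibration(cam)
    if cam=="wrist":
        T=np.array(c["tool_from_camera"]); f=c["fx"]
        d=np.array([(px[0]-c["cx"])/c["fx"],(px[1]-c["cy"])/c["fy"]]); th=np.linalg.norm(d)
        v=np.r_[np.sin(th)*d/max(th,1e-9),np.cos(th)]
        Rt=R.from_quat(obs["tool_rot"]).as_matrix(); p=np.array(obs["position"])
        return p+Rt@T[:3,3], Rt@T[:3,:3]@v
    v=np.array([(px[0]-c["cx"])/c["fx"],(px[1]-c["cy"])/c["fy"],1.])
    return np.array(c["origin"]),np.array(c["rotation"])@v
def atz(cam,px,z,obs=None):
    o,v=ray(cam,px,obs); return o+v*(z-o[2])/v[2]
def tri(rs):
    A=0;b=0
    for o,v in rs:
        v=v/np.linalg.norm(v);P=np.eye(3)-np.outer(v,v);A=A+P;b=b+P@o
    x=np.linalg.solve(A,b); return x,[np.linalg.norm((np.eye(3)-np.outer(v,v)/(v@v))@(x-o)) for o,v in rs]
E
python3 - <<'E'
from h import *
np.set_printoptions(precision=3,suppress=True)
o=get_obs();print(o)
ims=[camera(c) for c in("top","side")]
cv2.imwrite("pics/top.png",ims[0]);cv2.imwrite("pics/side.png",ims[1])
for c in("top","side"):
    k=get_calibration(c);print(c,k["origin"],k["fx"],np.array(k["rotation"]).tolist())
    for t,z in(("finial",.013),("rest",0),("stand",0),("ring_top",.07),("leg_knob",.122),("leg_hinge",.091),("slate_part_6",0)):
        for d in mark_of(c,t)[:4]:print(t,np.round(d["location"]),round(d["conf"],2),atz(c,d["location"],z))
E
```

```text
pics
{'time': 0.0, 'q': array([ 0.997,  0.528,  1.434, -0.   ,  1.181, -0.179]), 'joint_velocities': array([ 0.   , -0.001,  0.   ,  0.001,  0.002, -0.001]), 'joint_torque': array([  0.002, -44.004, -17.66 ,   0.064,   0.058,  -0.   ]), 'position': array([0.241, 0.576, 0.222]), 'tool_rot': array([ 0.694, -0.139,  0.139, -0.693]), 'ft_force': array([ 0.361,  0.021, -0.655]), 'moment': array([ 0.047, -0.033,  0.022]), 'grip_width': 0.08705039605452847}
top [0.31  0.267 0.979] 482.21251693286956 [-0.697267460329798, 0.7135489551846576, -0.06015809640580369, 0.032357082021516374]Traceback (most recent call last):
  File "<stdin>", line 9, in <module>
  File "h.py", line 15, in atz
    o,v=ray(cam,px,obs); return o+v*(z-o[2])/v[2]
        ~~~^^^^^^^^^^^^
  File "h.py", line 13, in ray
    return np.array(c["origin"]),np.array(c["rotation"])@v
                                 ~~~~~~~~~~~~~~~~~~~~~~~^~
ValueError: matmul: Input operand 1 has a mismatch in its core dimension 0, with gufunc signature (n?,k),(k,m?)->(n?,m?) (size 3 is different from 4)
```

Rotation is a quaternion.

```bash
sed -i 's/np.array(c\["rotation"\])@v/R.from_quat(c["rotation"]).as_matrix()@v/' h.py
python3 - <<'E'
from h import *
np.set_printoptions(precision=3,suppress=True)
ims=[camera(c) for c in("top","side")]
cv2.imwrite("pics/top.png",ims[0]);cv2.imwrite("pics/side.png",ims[1])
for c in("top","side"):
    k=get_calibration(c);print(c,k["origin"],k["fx"])
    for t,z in(("finial",.013),("rest",0),("stand",0),("ring_top",.07),("leg_knob",.122),("leg_hinge",.091),("slate_part_6",0)):
        for d in mark_of(c,t)[:4]:print(t,np.round(d["location"]),round(d["conf"],2),atz(c,d["location"],z))
E
```

```text
top [0.31  0.267 0.979] 482.21251693286956
finial [150. 219.] 0.9 [0.425 0.516 0.013]
finial [269. 171.] 0.76 [0.518 0.277 0.013]
finial [218. 164.] 0.59 [0.536 0.379 0.013]
finial [201. 205.] 0.56 [0.451 0.414 0.013]
rest [427. 178.] 0.61 [ 0.501 -0.052  0.   ]
rest [268. 172.] 0.55 [0.519 0.279 0.   ]
stand [406. 173.] 0.7 [ 0.511 -0.008  0.   ]
ring_top [417. 166.] 0.8 [ 0.51  -0.011  0.07 ]
leg_knob [424. 178.] 0.76 [ 0.478 -0.008  0.122]
leg_hinge [395. 135.] 0.85 [0.568 0.034 0.091]
slate_part_6 [241. 279.] 0.88 [0.301 0.337 0.   ]
slate_part_6 [323. 260.] 0.66 [0.336 0.17  0.   ]
side [ 0.339 -0.414  0.598] 392.8663934945681
finial [261. 176.] 0.73 [0.433 0.488 0.013]
finial [272. 195.] 0.7 [0.45  0.396 0.013]
finial [313. 223.] 0.64 [0.528 0.272 0.013]
rest [311. 224.] 0.98 [0.528 0.285 0.   ]
stand [326. 289.] 0.73 [0.513 0.082 0.   ]
stand [336. 330.] 0.62 [ 0.507 -0.011  0.   ]
ring_top [340. 307.] 0.67 [ 0.505 -0.016  0.07 ]
leg_knob [328. 290.] 0.8 [ 0.479 -0.02   0.122]
leg_hinge [368. 272.] 0.77 [0.567 0.034 0.091]
slate_part_6 [215. 220.] 0.96 [0.302 0.333 0.   ]
```

View pics/top.png

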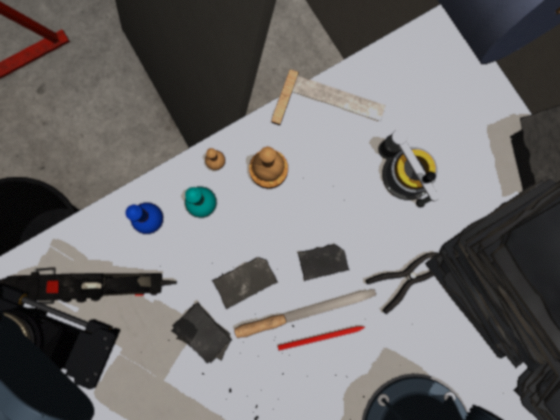

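View pics/side.png

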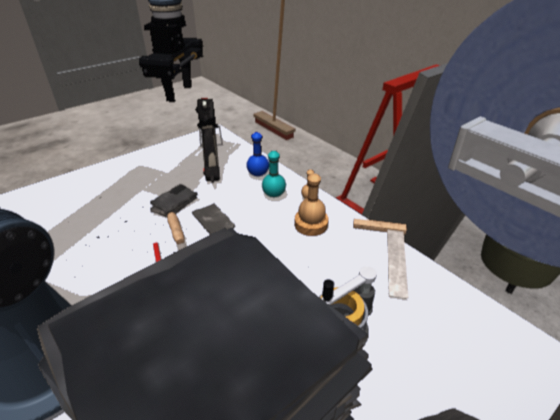

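Finial candidates in the top view are blue (146,217), turquoise (200,202), small wood (215,158) and larger wood in the cork ring (268,168). The last fits: it is wood and the larger of the two wooden ones. I'll confirm it in an enlarged crop.

Run:
```python
from h import *
np.set_printoptions(precision=4,suppress=True)
t=cv2.imread("pics/top.png");s=cv2.imread("pics/side.png")
a=cv2.resize(t[110:230,120:300],None,fx=2.2,fy=2.2,interpolation=3)
b=cv2.resize(t[110:230,340:470],None,fx=2.2,fy=2.2,interpolation=3)
c=cv2.resize(s[150:250,240:420],None,fx=2.2,fy=2.2,interpolation=3); 
d=cv2.resize(s[250:370,300:430],None,fx=2.2,fy=2.2,interpolation=3)
W=np.zeros((540,700,3),np.uint8)
for im,(y,x) in((a,(0,0)),(b,(0,400)),(c,(270,0)),(d,(270,400))):W[y:y+im.shape[0],x:x+im.shape[1]]=im
cv2.imwrite("pics/crop.png",W)
print(R.from_quat(get_obs()["tool_rot"]).as_matrix())
camera("top");camera("side")
for n in("leg_knob","leg_hinge","ring_top"):
    A=mark_of("top",n)[0]["location"];B=mark_of("side",n)[0]["location"]
    print(n,A,B,*tri([ray("top",A),ray("side",B)]))
for p in((268,171),):
    print(tri([ray("top",p),ray("side",(313,224))]))
# cap top
print("cap",tri([ray("top",(267,155)),ray("side",(314,174))]))
for z in(0,.1,.2,.3): print("box corner",z,atz("top",(432,258),z),atz("top",(560,180),z))
```

```text
[[ 0.9227 -0.      0.3856]
 [-0.3856 -0.0001  0.9227]
 [-0.     -1.     -0.0001]]
leg_knob [427.3, 177.3] [326.9, 289.2] [ 0.4794 -0.0151  0.117 ] [np.float64(0.0002286756659260902), np.float64(0.00022867566592607003)]
leg_hinge [396.9, 139.2] [365.7, 270.3] [0.56   0.0319 0.0976] [np.float64(0.0023643963296471225), np.float64(0.002364396329647154)]
ring_top [417.1, 168.4] [339.1, 302.0] [ 0.5053 -0.01    0.0747] [np.float64(5.077130616424459e-05), np.float64(5.077130616414353e-05)]
(array([0.5257, 0.2786, 0.0024]), [np.float64(0.004794910664932138), np.float64(0.004794910664932018)])
cap (array([0.5221, 0.2782, 0.143 ]), [np.float64(0.0025641026008426187), np.float64(0.002564102600842841)])
box corner 0 [ 0.3341 -0.0526  0.    ] [ 0.4913 -0.3363  0.    ]
box corner 0.1 [ 0.3317 -0.0199  0.1   ] [ 0.4728 -0.2747  0.1   ]
box corner 0.2 [0.3292 0.0127 0.2   ] [ 0.4542 -0.2131  0.2   ]
box corner 0.3 [0.3267 0.0453 0.3   ] [ 0.4357 -0.1515  0.3   ]
```

View pics/crop.png

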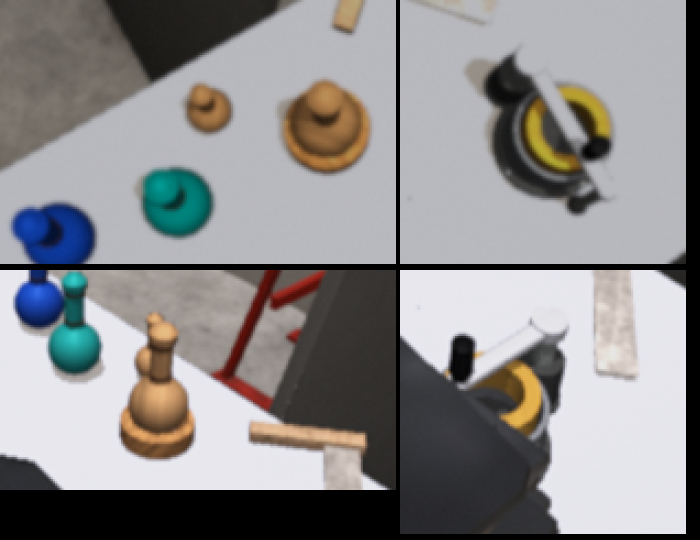

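The crop confirms the larger wooden finial at (268,168) in the top view, standing in the cork ring. The other wooden one is small, with no ring. Next I'll check the dark box for clearance.

Run:
```python
from h import *
np.set_printoptions(precision=3,suppress=True)
for a,b in(((432,258),(235,233)),((555,180),(365,347)),((440,290),(50,322)),((450,15),(432,125)),((500,62),(470,220))):print(tri([ray("top",a),ray("side",b)]))
print(get_calibration("wrist"))
```

```text
(array([0.336, 0.02 , 0.223]), [np.float64(0.007395520281452917), np.float64(0.0073955202814528845)])
(array([ 0.458, -0.19 ,  0.228]), [np.float64(0.008815614454268712), np.float64(0.008815614454268664)])
(array([ 0.194, -0.045,  0.184]), [np.float64(0.09185729431233552), np.float64(0.0918572943123354)])
(array([0.632, 0.032, 0.375]), [np.float64(0.01748241963478178), np.float64(0.017482419634781643)])
(array([ 0.624, -0.082,  0.294]), [np.float64(0.0033203213397351907), np.float64(0.003320321339735097)])
{'fx': 325.19226210127806, 'fy': 325.19226210127806, 'cx': 279.2386502900126, 'cy': 211.04489994219756, 'tool_from_camera': array([[-0.001,  0.967,  0.256, -0.069],
       [-0.   , -0.256,  0.967, -0.163],
       [ 1.   ,  0.   ,  0.   ,  0.   ],
       [ 0.   ,  0.   ,  0.   ,  1.   ]])}
```

Emit:
drive_tool([
  [320,0,-360,0,-53,0,87],
  [320,0,-360,0,-53,0,87],
  [320,0,-360,0,-53,0,87],
  [320,0,-360,0,-53,0,87],
  [320,0,-360,0,-53,0,87],
  [320,0,-360,0,-53,0,87],
  [320,0,-360,0,-53,0,87],
  [320,0,-360,0,-53,0,87],
  [320,0,-360,0,-53,0,87],
  [320,0,-360,0,-53,0,87],
], newtons=40)

```text
time: 2.35
position: [0.3968, 0.1227, 0.223]
tool_rot: [0.683, 0.185, -0.185, -0.682]
ft_force: [0.6, -0.1, -0.4]
grip_width: 0.0868
```

Run:
```python
from h import *
np.set_printoptions(precision=4,suppress=True)
o=get_obs();M=R.from_quat(o["tool_rot"]).as_matrix();print(M,o["q"])
w=camera("wrist");s=camera("side");t=camera("top")
cv2.imwrite("pics/w1.png",np.vstack([cv2.resize(w,(392,294)),cv2.resize(s,(392,294))]) if 0 else np.hstack([cv2.resize(w,(400,300)),cv2.resize(s,(400,300))]))
for n,z in(("leg_knob",.122),("leg_hinge",.091),("ring_top",.07),("stand",0),("rest",0)):
    for d in mark_of("wrist",n)[:2]:print(n,np.round(d["location"]),round(d["conf"],2),atz("wrist",d["location"],z,o))
```

```text
[[ 0.8631  0.0014 -0.5051]
 [ 0.5051  0.0002  0.8631]
 [ 0.0013 -1.     -0.0005]] [ 0.0293  0.2442  1.9304  0.0001  0.9656 -2.071 ]
leg_knob [329. 322.] 0.7 [0.4698 0.221  0.122 ]
leg_knob [104. 216.] 0.63 [ 0.4846 -0.0166  0.122 ]
ring_top [122. 229.] 0.72 [ 0.5156 -0.011   0.07  ]
stand [148. 211.] 0.83 [ 0.5119 -0.0087  0.    ]
rest [328. 319.] 0.96 [0.5275 0.279  0.    ]
```

View pics/w1.png

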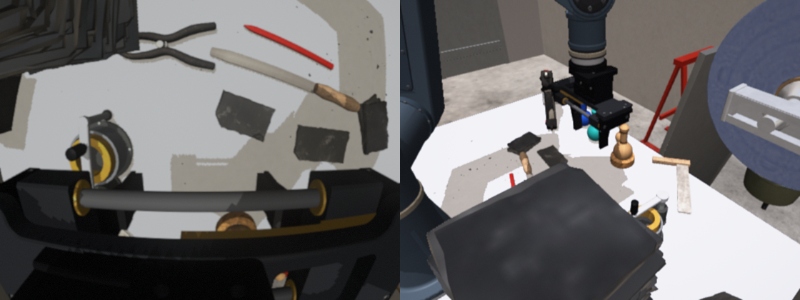

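Run:
```python
from h import *
np.set_printoptions(precision=2,suppress=True)
c=get_calibration("side");M=R.from_quat(c["rotation"]).as_matrix();O=np.array(c["origin"])
for p in((445,5),(470,45),(490,60),(530,50)):
    for z in(0,.1,.2,.3,.4,.5,.6):
        X=atz("top",p,z);v=M.T@(X-O);print(p,X,"side px",np.round([c["fx"]*v[0]/v[2]+c["cx"],c["fy"]*v[1]/v[2]+c["cy"]]))
t=cv2.imread("pics/top.png");s=cv2.imread("pics/side.png")
cv2.imwrite("pics/c2.png",np.hstack([cv2.resize(t[0:130,380:560],(400,289)),cv2.resize(s[0:320,360:560],(181,289))]))
```

```text
(445, 5) [ 0.89 -0.12  0.  ] side px [571. 353.]
(445, 5) [ 0.83 -0.08  0.1 ] side px [548. 301.]
(445, 5) [ 0.77 -0.04  0.2 ] side px [523. 242.]
(445, 5) [0.71 0.   0.3 ] side px [494. 174.]
(445, 5) [0.65 0.04 0.4 ] side px [461.  97.]
(445, 5) [0.59 0.08 0.5 ] side px [422.   8.]
(445, 5) [0.53 0.12 0.6 ] side px [377. -97.]
(470, 45) [ 0.79 -0.17 -0.  ] side px [540. 389.]
(470, 45) [ 0.74 -0.12  0.1 ] side px [518. 331.]
(470, 45) [ 0.69 -0.08  0.2 ] side px [492. 266.]
(470, 45) [ 0.65 -0.03  0.3 ] side px [464. 192.]
(470, 45) [0.6  0.01 0.4 ] side px [431. 109.]
(470, 45) [0.55 0.06 0.5 ] side px [394.  13.]
(470, 45) [0.5 0.1 0.6] side px [351. -97.]
(490, 60) [ 0.76 -0.21  0.  ] side px [538. 420.]
(490, 60) [ 0.71 -0.16  0.1 ] side px [514. 356.]
(490, 60) [ 0.67 -0.11  0.2 ] side px [488. 286.]
(490, 60) [ 0.62 -0.06  0.3 ] side px [458. 207.]
(490, 60) [ 0.58 -0.01  0.4 ] side px [424. 118.]
(490, 60) [0.53 0.03 0.5 ] side px [387.  18.]
(490, 60) [0.48 0.08 0.6 ] side px [343. -97.]
(530, 50) [ 0.78 -0.3   0.  ] side px [600. 488.]
(530, 50) [ 0.73 -0.24  0.1 ] side px [570. 413.]
(530, 50) [ 0.68 -0.18  0.2 ] side px [536. 330.]
(530, 50) [ 0.64 -0.12  0.3 ] side px [499. 239.]
(530, 50) [ 0.59 -0.07  0.4 ] side px [458. 139.]
(530, 50) [ 0.54 -0.01  0.5 ] side px [413.  27.]
(530, 50) [0.49 0.05 0.6 ] side px [362. -97.]
```

View pics/c2.png

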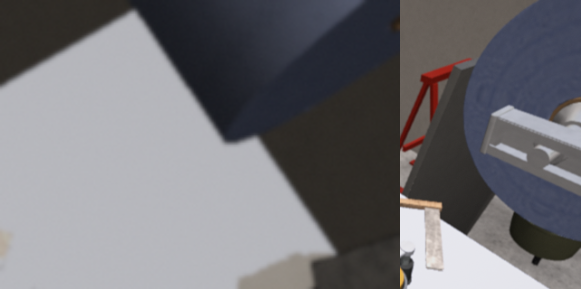

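The blue-grey thing is a drum whose nearest rim point is about (0.585, 0, 0.39). The box top is at about z 0.225, with its edge about 0.11 m from the knob. I'll stay clear of both and hover over the knob for a close look.

Emit:
drive_tool([
  [0,0,-30,0,0,0,87],
  [1,0,-60,0,0,0,87],
  [2,0,-90,0,0,0,87],
  [3,0,-120,0,0,0,87],
  [3,0,-140,0,0,0,87],
  [3,0,-159,0,0,0,87],
  [3,0,-159,0,0,0,87],
])

```text
time: 3.45
position: [0.4807, -0.0117, 0.2226]
tool_rot: [0.683, 0.186, -0.185, -0.682]
ft_force: [-0.0, 0.2, -0.5]
grip_width: 0.0872
```

```bash
cat > look.py <<'E'
from h import *
import sys
np.set_printoptions(precision=4,suppress=True)
o=get_obs();print(o["time"],o["position"],o["ft_force"],o["q"]);M=R.from_quat(o["tool_rot"]).as_matrix();print(M)
ims={c:camera(c) for c in("wrist","top","side")}
if len(sys.argv)>1: cv2.imwrite("pics/%s.png"%sys.argv[1],np.hstack([cv2.resize(ims["wrist"],(400,300)),cv2.resize(ims["top"],(400,300))]))
for n,z in(("leg_knob",.122),("leg_hinge",.091),("ring_top",.07),("finial",.013),("rest",0),("stand",0)):
  for c in ims:
    for d in mark_of(c,n)[:2]:print(n,c,np.round(d["location"]),round(d["conf"],2),atz(c,d["location"],z,o))
E
python3 look.py w2
```

```text
3.45 [ 0.4807 -0.0117  0.2226] [-0.0365  0.1977 -0.4838] [-0.257   0.3338  1.7857 -0.0003  1.0203 -2.3572]
[[ 0.863   0.0016 -0.5052]
 [ 0.5052 -0.0007  0.863 ]
 [ 0.001  -1.     -0.0014]]
leg_knob wrist [274. 211.] 0.76 [ 0.4834 -0.0153  0.122 ]
leg_knob wrist [534. 201.] 0.21 [0.3364 0.2136 0.122 ]
leg_knob side [327. 289.] 0.69 [ 0.479  -0.0187  0.122 ]
leg_hinge wrist [269. 292.] 0.9 [0.5686 0.0268 0.091 ]
leg_hinge top [395. 137.] 0.83 [0.5632 0.0347 0.091 ]
leg_hinge side [368. 273.] 0.74 [0.5665 0.0309 0.091 ]
ring_top wrist [265. 222.] 0.91 [ 0.5104 -0.0118  0.07  ]
ring_top top [269. 170.] 0.72 [0.5074 0.2768 0.07  ]
ring_top top [418. 165.] 0.64 [ 0.5127 -0.0128  0.07  ]
ring_top side [342. 306.] 0.72 [ 0.5087 -0.0145  0.07  ]
finial top [269. 169.] 0.91 [0.5231 0.2767 0.013 ]
finial top [150. 221.] 0.81 [0.4202 0.5166 0.013 ]
finial side [271. 196.] 0.98 [0.4472 0.3905 0.013 ]
finial side [260. 178.] 0.77 [0.4275 0.4799 0.013 ]
rest top [269. 172.] 0.58 [0.519  0.2774 0.    ]
rest side [311. 223.] 0.87 [0.5277 0.288  0.    ]
stand wrist [270. 208.] 0.7 [ 0.5123 -0.0077  0.    ]
stand top [405. 175.] 0.73 [ 0.5079 -0.0057  0.    ]
stand top [396. 137.] 0.47 [0.5904 0.0078 0.    ]
stand side [340. 329.] 0.76 [ 0.5141 -0.0109  0.    ]
```

View pics/w2.png

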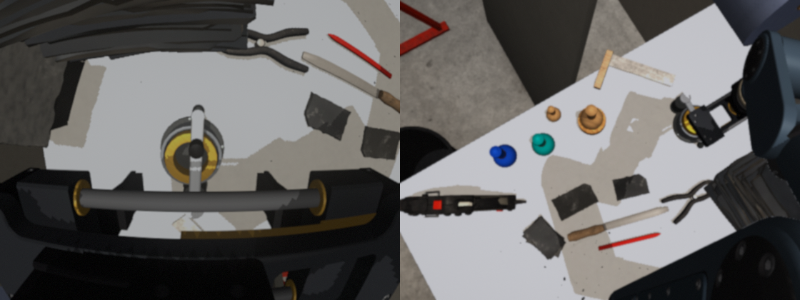

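Wrist view: knob at about (274,211) full resolution between the fingers, hinge at (269,292), ring round (265,222). These agree with the other cameras to about 4 mm. Descend on the knob and close.

Emit:
drive_tool([
  [0,20,-3,0,0,0,87],
  [0,45,-3,0,0,0,87],
  [0,70,-3,0,0,0,60],
  [0,90,-3,0,0,0,50],
  [0,105,-3,0,0,0,50],
  [0,118,-3,0,0,0,50],
  [0,118,-3,0,0,0,50],
  [0,118,-3,0,0,0,10],
  [0,118,-3,0,0,0,10],
  [0,118,-3,0,0,0,10],
], newtons=20)

```text
time: 5.5
position: [0.4812, -0.0139, 0.1053]
tool_rot: [0.683, 0.185, -0.184, -0.682]
ft_force: [0.1, 0.1, -0.1]
grip_width: 0.0343
```

Emit:
drive_tool([
  [0,0,0,0,0,0,10],
  [0,0,0,0,0,0,10],
  [0,0,0,0,0,0,10],
])

```text
time: 5.8
position: [0.481, -0.0139, 0.105]
tool_rot: [0.683, 0.185, -0.185, -0.682]
ft_force: [0.3, 0.7, 3.7]
grip_width: 0.0176
```

Run:
```python
from h import *
np.set_printoptions(precision=4,suppress=True)
o=get_obs();print(o["position"],o["ft_force"],o["grip_width"])
P=o["position"];M=R.from_quat(o["tool_rot"]).as_matrix()
H=np.array([.566,.030]);k=P[:2]-H;r=np.hypot(*k);print("r",r,np.degrees(np.arctan2(k[1],k[0])))
H=P[:2]-k/r*.095
for a in range(7,98,7):
    for rot in(a,):
        c,s=np.cos(-np.radians(a)),np.sin(-np.radians(a));q=H+np.array([c*(P[:2]-H)[0]-s*(P[:2]-H)[1],s*(P[:2]-H)[0]+c*(P[:2]-H)[1]])
        d=M.T@np.r_[q-P[:2],0];print(a,q,np.round(d*1000,1))
```

```text
[ 0.481  -0.0139  0.105 ] [0.2818 0.6997 3.6988] 0.01757648850867008
r 0.09569503214047362 -152.68048499837892
7 [ 0.4763 -0.0033] [ 1.3 -0.  11.5]
14 [0.4729 0.0078] [ 4.  -0.  22.8]
21 [0.471  0.0192] [ 8.1 -0.  33.7]
28 [0.4704 0.0308] [13.4 -0.  44. ]
35 [0.4712 0.0424] [20.  -0.  53.5]
42 [0.4735 0.0538] [27.7 -0.  62.2]
49 [0.4771 0.0648] [36.4 -0.  69.9]
56 [0.482  0.0753] [45.9 -0.  76.5]
63 [0.4882 0.0851] [56.2 -0.  81.8]
70 [0.4955 0.0941] [67.1 -0.  85.9]
77 [0.5039 0.1021] [78.4 -0.  88.6]
84 [0.5132 0.1091] [89.9 -0.  89.9]
91 [0.5233 0.1148] [101.5  -0.   89.8]
```

Emit:
drive_tool([
  [1,0,11,0,7,0,10],
  [4,0,23,0,14,0,10],
  [8,0,34,0,21,0,10],
  [13,0,44,0,28,0,10],
  [20,0,53,0,35,0,10],
  [28,0,62,0,42,0,10],
  [36,0,70,0,49,0,10],
], newtons=30)

```text
time: 6.5
position: [0.4787, 0.0645, 0.1051]
tool_rot: [0.698, -0.115, 0.118, -0.697]
ft_force: [4.5, -3.0, -2.9]
grip_width: 0.0171
```

Emit:
drive_tool([
  [1,0,11,0,7,0,10],
  [4,0,23,0,14,0,10],
  [8,0,34,0,21,0,10],
  [13,0,44,0,28,0,10],
  [16,0,49,0,31.5,0,10],
  [16,0,49,0,31.5,0,10],
])

```text
time: 7.1
position: [0.5113, 0.1045, 0.1051]
tool_rot: [-0.64, 0.297, -0.303, 0.64]
ft_force: [4.8, -7.1, -0.3]
grip_width: 0.0169
```

Run:
```python
from h import *
o=get_obs();P=o["position"];k=P[:2]-np.array([.566,.030]);print(P,np.hypot(*k),np.degrees(np.arctan2(k[1],k[0])),o["ft_force"],o["moment"])
M=R.from_quat(o["tool_rot"]).as_matrix();print(M.T@o["ft_force"],np.degrees(np.arctan2(M[1,2],M[0,2])))
```

```text
[0.51131361 0.10451926 0.10506029] 0.09243225253359294 126.27330270239811 [ 4.84942973 -7.05795988 -0.3490185 ] [-1.34993086 -0.62816483 -0.2496907 ]
[ 8.52363231  0.40738998 -0.79706073] 39.824556288526914
```

Emit:
drive_tool([
  [3,0,4,0,2,0,10],
  [4,0,8,0,4,0,10],
  [5,0,11,0,6,0,10],
  [5,0,11,0,6,0,10],
])

```text
time: 7.5
position: [0.5122, 0.1047, 0.1047]
tool_rot: [0.63, -0.334, 0.328, -0.619]
ft_force: [-10.7, -18.0, 13.7]
grip_width: 0.0171
```

Run:
```python
from h import *
o=get_obs();P=o["position"];k=P[:2]-np.array([.566,.030]);print(P,np.hypot(*k),np.degrees(np.arctan2(k[1],k[0])))
M=R.from_quat(o["tool_rot"]).as_matrix();print(M.T@o["ft_force"],np.degrees(np.arctan2(M[1,2],M[0,2])))
```

```text
[0.51219305 0.10474383 0.10469797] 0.09209683635955747 125.74954305669185
[  8.91238434 -13.33380377 -19.22488965] 34.15071240409067
```

Stop reached: no further motion, and 19 N against the push. Relax, open and rise.

Emit:
drive_tool([
  [-4,0,-8,0,0,0,10],
  [-4,0,-8,0,0,0,40],
  [-4,0,-8,0,0,0,40],
  [-4,0,-8,0,0,0,40],
  [-4,-30,-8,0,0,0,87],
  [-4,-70,-8,0,0,0,87],
  [-4,-110,-8,0,0,0,87],
  [-4,-140,-8,0,0,0,87],
  [-4,-140,-8,0,0,0,87],
])

```text
time: 8.4
position: [0.5128, 0.1088, 0.249]
tool_rot: [-0.622, 0.33, -0.336, 0.626]
ft_force: [0.1, 0.1, -1.1]
grip_width: 0.0722
```

```bash
python3 look.py
```

```text
8.4 [0.5128 0.1088 0.249 ] [ 0.0806  0.1352 -1.0748] [-0.0044  0.3551  1.6591  0.0004  1.1176 -0.5958]
[[ 0.5573  0.0098  0.8303]
 [-0.8303  0.0003  0.5573]
 [ 0.0052 -1.      0.0083]]
leg_knob wrist [273. 207.] 0.74 [0.5117 0.1033 0.122 ]
leg_knob wrist [228. 253.] 0.62 [0.5013 0.0407 0.122 ]
leg_knob top [359. 160.] 0.6 [0.5125 0.1102 0.122 ]
leg_knob side [325. 237.] 0.81 [0.5059 0.1008 0.122 ]
leg_hinge side [338. 304.] 0.71 [ 0.4975 -0.0271  0.091 ]
leg_hinge side [366. 273.] 0.57 [0.5644 0.0322 0.091 ]
ring_top side [340. 305.] 0.67 [ 0.5068 -0.0136  0.07  ]
finial wrist [412.  25.] 0.9 [0.5393 0.3811 0.013 ]
finial wrist [359.  76.] 0.78 [0.5215 0.276  0.013 ]
finial top [267. 168.] 0.93 [0.5253 0.2802 0.013 ]
finial top [152. 217.] 0.88 [0.4298 0.5124 0.013 ]
finial side [270. 196.] 0.79 [0.4453 0.3939 0.013 ]
finial side [314. 222.] 0.7 [0.5314 0.2723 0.013 ]
rest wrist [356.  77.] 0.97 [0.5205 0.2773 0.    ]
rest top [268. 171.] 0.76 [0.5206 0.2798 0.    ]
rest side [311. 225.] 0.97 [0.5266 0.2795 0.    ]
stand wrist [230. 253.] 0.62 [ 0.5143 -0.0105  0.    ]
stand side [338. 329.] 0.94 [ 0.5109 -0.011   0.    ]
stand side [310. 221.] 0.22 [0.5274 0.2941 0.    ]
```

Leg stays seated: the knob is seen at (0.511, 0.104), a sweep of about 80°. Now over to the finial.

Emit:
drive_tool([
  [-134,0,102,0,-56,0,87],
  [-134,0,102,0,-56,0,87],
  [-134,0,102,0,-56,0,87],
  [-134,0,102,0,-56,0,87],
  [-134,0,102,0,-56,0,87],
  [-134,0,102,0,-56,0,87],
  [-134,0,102,0,-56,0,87],
  [-134,0,102,0,-56,0,87],
  [-134,0,102,0,-56,0,87],
])

```text
time: 10.35
position: [0.5201, 0.2763, 0.2445]
tool_rot: [-0.707, 0.002, -0.002, 0.707]
ft_force: [0.0, 0.5, -1.0]
grip_width: 0.0868
```

```bash
python3 look.py w3|grep -v knob
```

```text
10.35 [0.5201 0.2763 0.2445] [ 0.0424  0.4511 -1.044 ] [ 0.2987  0.4543  1.5007  0.      1.1867 -1.2673]
[[ 1.     -0.0001  0.0049]
 [-0.0049  0.      1.    ]
 [-0.0001 -1.      0.    ]]
leg_hinge wrist [ 70. 240.] 0.9 [0.5693 0.0229 0.091 ]
leg_hinge top [398. 135.] 0.5 [0.5679 0.0283 0.091 ]
leg_hinge side [365. 272.] 0.78 [0.5635 0.0338 0.091 ]
ring_top wrist [ 51. 191.] 0.95 [ 0.5124 -0.0137  0.07  ]
ring_top wrist [320.  10.] 0.71 [0.3234 0.3203 0.07  ]
ring_top top [413. 168.] 0.7 [ 0.5073 -0.004   0.07  ]
ring_top side [342. 304.] 0.79 [ 0.5101 -0.0118  0.07  ]
ring_top side [312. 222.] 0.25 [0.509  0.2084 0.07  ]
finial wrist [361. 201.] 0.96 [0.5428 0.3807 0.013 ]
finial wrist [456. 117.] 0.79 [0.428  0.5108 0.013 ]
finial top [204. 204.] 0.81 [0.4523 0.4083 0.013 ]
finial top [150. 219.] 0.79 [0.4257 0.5161 0.013 ]
finial side [259. 176.] 0.88 [0.4275 0.487  0.013 ]
finial side [274. 194.] 0.76 [0.4545 0.4018 0.013 ]
rest top [243. 278.] 0.53 [0.3032 0.3337 0.    ]
rest side [310. 225.] 0.67 [0.524  0.2799 0.    ]
stand wrist [ 82. 185.] 0.93 [ 0.5181 -0.0106 -0.    ]
stand side [341. 327.] 0.97 [ 0.516 -0.008  0.   ]
stand side [216. 223.] 0.71 [0.3048 0.3211 0.    ]
```

View pics/w3.png

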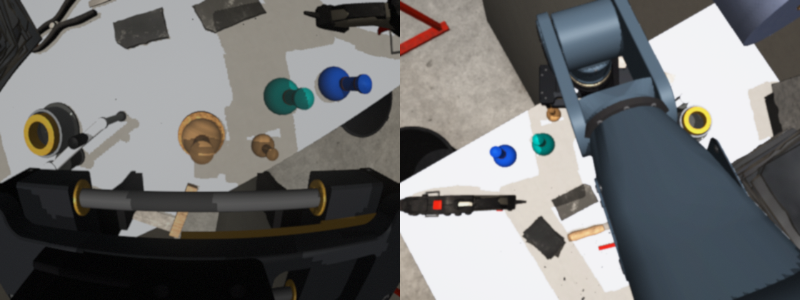

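Run:
```python
from h import *
np.set_printoptions(precision=4,suppress=True)
o=get_obs();s=camera("side");w=camera("wrist")
cv2.imwrite("pics/s4.png",np.hstack([cv2.resize(w[130:270,200:360],(343,300),interpolation=3),cv2.resize(s,(400,300))]))
print("rest",atz("wrist",(283,185),.025,o),"cap",atz("wrist",(288,213),.135,o))
for z in(.4,.5,.6):print("fork top px",z,atz("top",(280,10),z),atz("top",(280,63),z))
```

```text
rest [0.52   0.2808 0.025 ] cap [0.5249 0.2839 0.135 ]
fork top px 0.4 [0.6451 0.2549 0.4   ] [0.5737 0.2564 0.4   ]
fork top px 0.5 [0.5872 0.257  0.5   ] [0.5282 0.2583 0.5   ]
fork top px 0.6 [0.5294 0.2591 0.6   ] [0.4827 0.2601 0.6   ]
```

View pics/s4.png

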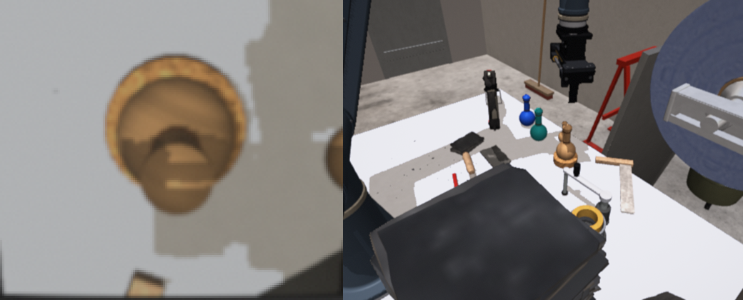

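The side view shows the leg clear of the brass ring at (588,215). In the wrist crop the cap is concentric enough to put the finial at (0.523, 0.279). Descend and grip.

Emit:
drive_tool([
  [3,30,3,0,0,0,87],
  [3,70,3,0,0,0,87],
  [3,105,3,0,0,0,87],
  [3,135,3,0,0,0,60],
  [3,155,3,0,0,0,50],
  [3,162,3,0,0,0,40],
  [3,162,3,0,0,0,15],
  [3,162,3,0,0,0,15],
  [3,162,3,0,0,0,15],
  [3,162,3,0,0,0,15],
], newtons=45)

```text
time: 12.5
position: [0.524, 0.2796, 0.0839]
tool_rot: [-0.707, 0.0, -0.002, 0.707]
ft_force: [0.2, 0.9, 0.4]
grip_width: 0.0389
```

Emit:
drive_tool([
  [0,0,0,0,0,0,15],
  [0,0,0,0,0,0,15],
  [0,0,0,0,0,0,15],
  [0,0,0,0,0,0,15],
])

```text
time: 12.9
position: [0.5237, 0.2794, 0.0833]
tool_rot: [-0.707, 0.001, -0.002, 0.707]
ft_force: [0.4, -0.7, 5.7]
grip_width: 0.0279
```

Emit:
drive_tool([
  [0,0,0,0,0,0,15],
  [0,0,0,0,0,0,15],
  [0,0,0,0,0,0,15],
])

```text
time: 13.2
position: [0.5237, 0.2794, 0.0833]
tool_rot: [-0.707, 0.001, -0.002, 0.707]
ft_force: [-1.1, -0.8, 5.8]
grip_width: 0.0279
```

Opening of 27.9 mm instead of 23, with an upward push of 6 N: the tips are riding on the ball's shoulder. Open, rise 5 mm and grip again.

Emit:
drive_tool([
  [0,0,0,0,0,0,40],
  [0,0,0,0,0,0,40],
  [0,-5,0,0,0,0,40],
  [0,-5,0,0,0,0,15],
  [0,-5,0,0,0,0,15],
  [0,-5,0,0,0,0,15],
  [0,-5,0,0,0,0,15],
  [0,-5,0,0,0,0,15],
])

```text
time: 14.0
position: [0.5231, 0.2793, 0.0875]
tool_rot: [-0.707, 0.001, -0.001, 0.707]
ft_force: [-0.0, -0.0, 1.1]
grip_width: 0.0285
```

Emit:
drive_tool([
  [0,0,0,0,0,0,15],
  [0,0,0,0,0,0,15],
  [0,0,0,0,0,0,15],
])

```text
time: 14.3
position: [0.5231, 0.2793, 0.0876]
tool_rot: [-0.707, 0.001, -0.001, 0.707]
ft_force: [-0.0, -0.1, 0.3]
grip_width: 0.0282
```

Run:
```python
from h import *
o=get_obs();print(o["grip_width"],o["ft_force"],o["position"])
s=camera("side");w=camera("wrist")
cv2.imwrite("pics/s5.png",np.hstack([cv2.resize(w,(400,300)),cv2.resize(s[130:250,240:400],(400,300),interpolation=3)]))
```

```text
0.028154366880517027 [-0.015304   -0.10717898  0.2786701 ] [0.52313114 0.27931949 0.08755416]
```

View pics/s5.png

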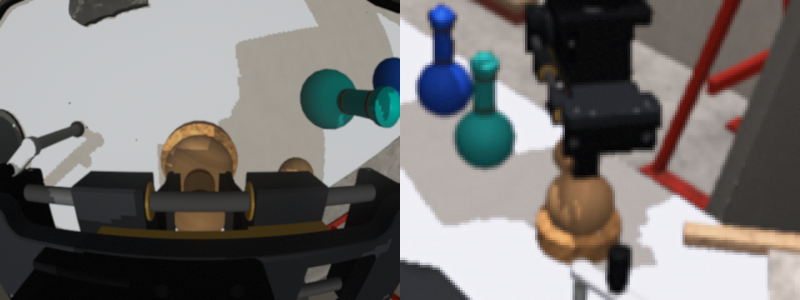

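Run:
```python
from h import *
s=camera("side");w=camera("wrist")
cv2.imwrite("pics/s6.png",np.hstack([cv2.resize(w[160:340,200:350],(450,540),interpolation=3),cv2.resize(s[170:245,285:333],(345,540),interpolation=3)]))
```

```text
(no output)
```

View pics/s6.png

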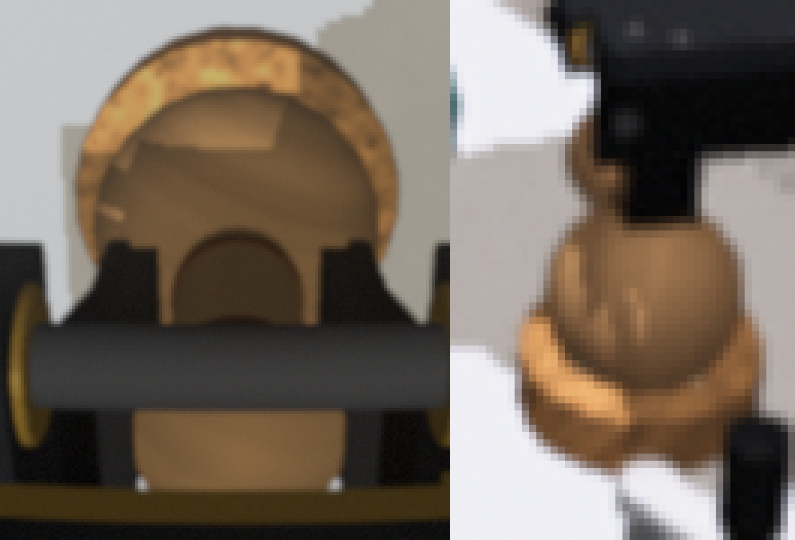

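The cap, lit at the bottom of the crop, touches both fingers, while gaps show beside the dark stem. So the finger tops are clamping the cap. I'll try lower with a light grip; if the cap still blocks, I'll grip the cap squarely with the pads.

Emit:
drive_tool([
  [0,0,0,0,0,0,45],
  [0,0,0,0,0,0,45],
  [0,5,0,0,0,0,45],
  [0,10,0,0,0,0,15],
  [0,10,0,0,0,0,15],
  [0,10,0,0,0,0,15],
  [0,10,0,0,0,0,15],
  [0,10,0,0,0,0,15],
  [0,10,0,0,0,0,15],
], newtons=15)

```text
time: 15.4
position: [0.523, 0.2793, 0.0775]
tool_rot: [0.707, -0.001, 0.001, -0.707]
ft_force: [0.4, -0.2, -0.7]
grip_width: 0.0228
```

22.8 mm: the stem is gripped. Firm up and lift.

Emit:
drive_tool([
  [0,0,0,0,0,0,15],
  [0,0,0,0,0,0,15],
  [0,0,0,0,0,0,15],
  [0,-10,0,0,0,0,15],
  [0,-30,0,0,0,0,15],
  [0,-60,0,0,0,0,15],
  [0,-100,0,0,0,0,15],
  [0,-135,0,0,0,0,15],
  [0,-160,0,0,0,0,15],
  [0,-160,0,0,0,0,15],
], newtons=50)

```text
time: 16.4
position: [0.5257, 0.2802, 0.2427]
tool_rot: [-0.706, -0.002, -0.005, 0.708]
ft_force: [0.6, -0.1, -1.3]
grip_width: 0.0221
```

Emit:
drive_tool([
  [-1,0,-20,0,0,0,15],
  [-2,0,-50,0,0,0,15],
  [-4,0,-85,0,0,0,15],
  [-5,0,-120,0,0,0,15],
  [-6,0,-155,0,0,0,15],
  [-7,0,-190,0,0,0,15],
  [-8,0,-225,0,0,0,15],
  [-9,0,-255,0,0,0,15],
  [-10,0,-278,0,0,0,15],
  [-10,0,-290,0,0,0,15],
])

```text
time: 17.4
position: [0.5112, -0.0123, 0.2365]
tool_rot: [-0.707, 0.003, -0.001, 0.707]
ft_force: [0.6, 0.7, -1.4]
grip_width: 0.0223
```

Emit:
drive_tool([
  [0,0,0,0,0,0,15],
  [0,0,0,0,0,0,15],
])

```text
time: 17.6
position: [0.5118, -0.0099, 0.237]
tool_rot: [-0.707, 0.002, -0.001, 0.707]
ft_force: [0.2, 0.8, -1.4]
grip_width: 0.0222
```

```bash
sed -i 's/^    for d in mark_of(c,n)\[:2\]/    for d in mark_of(c,n)[:2]/' look.py; python3 look.py w7 | grep -v "rest"
python3 - <<'E'
from h import *
s=camera("side");t=camera("top");cv2.imwrite("pics/s7.png",np.hstack([cv2.resize(s[0:420,250:560],(369,500)),cv2.resize(t[60:240,330:490],(400,450),interpolation=3)[:500] if 0 else cv2.resize(t[40:240,330:490],(400,500),interpolation=3)]))
E
```

```text
17.6 [ 0.5118 -0.0099  0.237 ] [ 0.2212  0.8072 -1.4091] [-0.2385  0.3575  1.6947  0.0009  1.0907 -1.8063]
[[ 1.     -0.0012  0.0034]
 [-0.0034  0.0011  1.    ]
 [-0.0012 -1.      0.0011]]
leg_knob wrist [404. 209.] 0.72 [0.5144 0.1066 0.122 ]
leg_knob top [359. 162.] 0.74 [0.5087 0.1107 0.122 ]
leg_knob side [326. 235.] 0.82 [0.5095 0.1067 0.122 ]
leg_hinge wrist [315. 252.] 0.96 [0.5673 0.0268 0.091 ]
leg_hinge top [397. 134.] 0.73 [0.5689 0.0299 0.091 ]
leg_hinge side [365. 273.] 0.92 [0.5617 0.0312 0.091 ]
ring_top top [415. 169.] 0.81 [ 0.5045 -0.0064  0.07  ]
finial wrist [278. 225.] 0.78 [ 0.5633 -0.0109  0.013 ]
finial wrist [526. 207.] 0.58 [0.539  0.3682 0.013 ]
finial top [203. 202.] 0.82 [0.4581 0.4113 0.013 ]
finial top [216. 159.] 0.63 [0.5447 0.3836 0.013 ]
finial side [275. 196.] 0.8 [0.4566 0.3913 0.013 ]
finial side [351. 262.] 0.76 [0.5786 0.1349 0.013 ]
stand wrist [280. 184.] 0.61 [ 0.5132 -0.0086  0.    ]
stand top [410. 170.] 0.92 [ 0.5177 -0.017   0.    ]
stand side [336. 330.] 0.78 [ 0.5074 -0.0118 -0.    ]
```

View pics/s7.png

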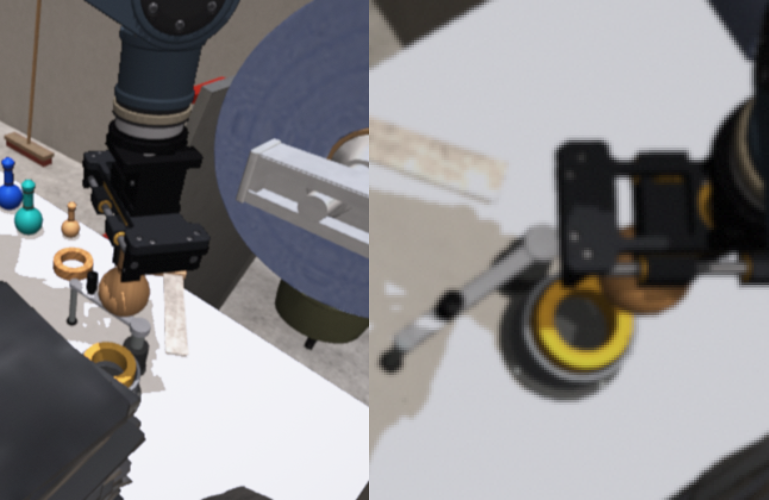

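The finial is held upright over the ring and the leg is seated clear. Lower to just above contact.

Emit:
drive_tool([
  [-1,20,-1,0,0,0,15],
  [-1,50,-1,0,0,0,15],
  [-1,75,-1,0,0,0,15],
  [-1,95,-1,0,0,0,15],
  [-1,106,-1,0,0,0,15],
  [-1,111,-1,0,0,0,15],
  [-1,111,-1,0,0,0,15],
])

```text
time: 19.45
position: [0.5113, -0.0117, 0.1264]
tool_rot: [-0.707, 0.001, -0.001, 0.707]
ft_force: [-0.1, -0.3, -1.6]
grip_width: 0.0222
```

Run:
```python
from h import *
np.set_printoptions(precision=4,suppress=True)
o=get_obs();print(o["position"],o["ft_force"],o["moment"])
w=camera("wrist");print(atz("wrist",(0,0),0,o))
for n,z in(("ring_top",.07),("leg_hinge",.091),("finial",.06),("stand",0)):
    for d in mark_of("wrist",n)[:2]:print(n,d,atz("wrist",d["location"],z,o))
```

```text
[ 0.5113 -0.0117  0.1264] [-0.0763 -0.3217 -1.5689] [ 0.049  -0.0091  0.0299]
[ 0.2506 -0.3529  0.    ]
finial {'location': [275.6, 227.8], 'conf': 0.68} [ 0.5157 -0.0144  0.06  ]
stand {'location': [278.9, 201.8], 'conf': 0.89} [ 0.51  -0.012  0.   ]
```

Emit:
drive_tool([
  [0,2,0,0,0,0,15],
  [0,4,0,0,0,0,15],
  [0,5,0,0,0,0,15],
  [0,6,0,0,0,0,15],
  [0,7,0,0,0,0,15],
  [0,8,0,0,0,0,15],
  [0,8,0,0,0,0,15],
], newtons=60)

```text
time: 20.4
position: [0.5113, -0.0116, 0.1186]
tool_rot: [-0.707, 0.001, -0.001, 0.707]
ft_force: [-0.5, 0.9, 5.1]
grip_width: 0.0219
```

Spring force of 6.6 N matches about 4 mm of travel, with lateral force under 1 N. Press to 14 mm.

Emit:
drive_tool([
  [0,2,0,0,0,0,15],
  [0,4,0,0,0,0,15],
  [0,6,0,0,0,0,15],
  [0,8,0,0,0,0,15],
  [0,9,0,0,0,0,15],
  [0,9,0,0,0,0,15],
  [0,9,0,0,0,0,15],
])

```text
time: 21.1
position: [0.5113, -0.0116, 0.1102]
tool_rot: [0.707, -0.001, 0.001, -0.707]
ft_force: [-1.3, 0.1, 9.5]
grip_width: 0.0222
```

Run:
```python
from h import *
import time
for i in range(3):
    o=get_obs();camera("side");print(o["position"],o["ft_force"],o["grip_width"])
```

```text
[ 0.51129134 -0.01161045  0.11023843] [-1.31837742  0.05798406  9.49769332] 0.02218772216446108
[ 0.51129175 -0.01161321  0.11027055] [-1.38680542  0.96966748  8.98019327] 0.02182294733081465
[ 0.51127386 -0.01159293  0.11027186] [-2.37253248  0.65998192  9.24016344] 0.022314319700518465
```

Emit:
drive_tool([
  [0,1,0,0,0,0,15],
  [0,2,0,0,0,0,15],
  [0,2,0,0,0,0,15],
  [0,2,0,0,0,0,15],
])

```text
time: 21.65
position: [0.5113, -0.0116, 0.1086]
tool_rot: [0.707, -0.001, 0.001, -0.707]
ft_force: [-3.3, 2.2, 11.8]
grip_width: 0.0219
```

Emit:
drive_tool([
  [0,1,0,0,0,0,15],
  [0,1,0,0,0,0,15],
  [0,1,0,0,0,0,15],
])

```text
time: 21.95
position: [0.5114, -0.0116, 0.1084]
tool_rot: [0.707, -0.001, 0.001, -0.707]
ft_force: [-4.0, 1.2, 17.4]
grip_width: 0.0218
```

The force rises steeply below z of about 0.109, so I am probably at the 16 mm stop. Back off in small steps to find where the slope changes.

Emit:
drive_tool([
  [0,-0.5,0,0,0,0,15],
  [0,-0.5,0,0,0,0,15],
])

```text
time: 22.15
position: [0.5113, -0.0116, 0.1085]
tool_rot: [0.707, -0.001, 0.001, -0.707]
ft_force: [-3.2, 1.3, 15.1]
grip_width: 0.0218
```

Emit:
drive_tool([
  [0,-1,0,0,0,0,15],
  [0,-1,0,0,0,0,15],
])

```text
time: 22.35
position: [0.5113, -0.0116, 0.1091]
tool_rot: [0.707, -0.001, 0.001, -0.707]
ft_force: [-2.4, 1.9, 10.9]
grip_width: 0.0221
```

Emit:
drive_tool([
  [0,-1,0,0,0,0,15],
  [0,-1,0,0,0,0,15],
])

```text
time: 22.55
position: [0.5113, -0.0116, 0.1099]
tool_rot: [0.707, -0.001, 0.001, -0.707]
ft_force: [-1.3, 0.8, 10.0]
grip_width: 0.022
```

Emit:
drive_tool([
  [0,-1,0,0,0,0,15],
  [0,-1,0,0,0,0,15],
])

```text
time: 22.75
position: [0.5113, -0.0116, 0.1108]
tool_rot: [0.707, -0.001, 0.001, -0.707]
ft_force: [-2.7, 1.4, 9.1]
grip_width: 0.0217
```

Emit:
drive_tool([
  [0,-2,0,0,0,0,15],
  [0,-2,0,0,0,0,15],
  [0,-2,0,0,0,0,15],
])

```text
time: 23.05
position: [0.5111, -0.0115, 0.1126]
tool_rot: [-0.707, 0.001, -0.001, 0.707]
ft_force: [-2.2, 1.0, 8.8]
grip_width: 0.022
```

Emit:
drive_tool([
  [0,-3,0,0,0,0,15],
  [0,-3,0,0,0,0,15],
  [0,-3,0,0,0,0,15],
])

```text
time: 23.35
position: [0.5108, -0.0114, 0.1154]
tool_rot: [-0.707, 0.001, -0.001, 0.707]
ft_force: [-1.4, 2.3, 6.5]
grip_width: 0.022
```

The stop is at z = 0.1087 (16 mm), so level (14 mm) is at z of about 0.1106. The force scale is consistent across the readings. Press back to there.

Emit:
drive_tool([
  [0,2,0,0,0,0,15],
  [0,4,0,0,0,0,15],
  [0,5,0,0,0,0,15],
  [0,5,0,0,0,0,15],
  [0,5,0,0,0,0,15],
])

```text
time: 23.85
position: [0.5108, -0.0114, 0.1106]
tool_rot: [-0.707, 0.001, -0.001, 0.707]
ft_force: [-1.6, 1.1, 9.9]
grip_width: 0.0216
```

Run:
```python
from h import *
np.set_printoptions(precision=4,suppress=True)
o=get_obs();print(o["position"],o["ft_force"],o["grip_width"],R.from_quat(o["tool_rot"]).as_matrix()[:,1])
ims={c:camera(c) for c in("wrist","top","side")}
for c in ims:
    for d in mark_of(c,"leg_knob")[:1]:print(c,d["conf"],atz(c,d["location"],.122,o))
s,t,w=ims["side"],ims["top"],ims["wrist"]
cv2.imwrite("pics/f.png",np.hstack([cv2.resize(s[230:350,280:400],(400,400),interpolation=3),cv2.resize(w[130:300,180:350],(400,400),interpolation=3)]))
```

```text
[ 0.5108 -0.0114  0.1106] [-1.6325  1.1155  9.9118] 0.021635647889197217 [-0.0007  0.0003 -1.    ]
wrist 0.58 [0.5111 0.1075 0.122 ]
top 0.63 [0.507  0.1104 0.122 ]
side 0.68 [0.5051 0.0963 0.122 ]
```

View pics/f.png

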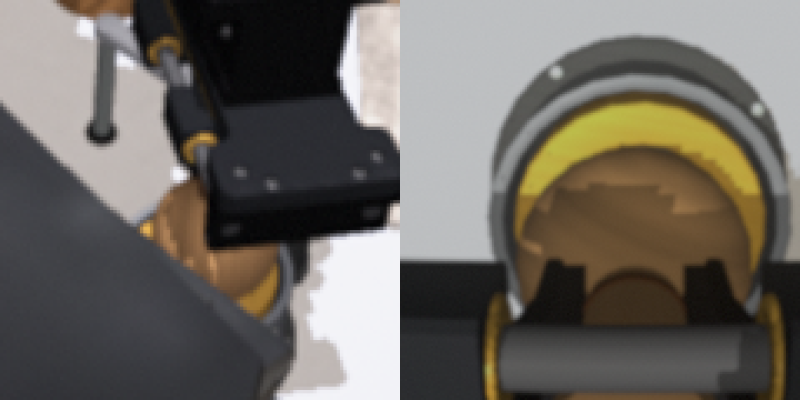

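The wrist crop shows the ball centred in the brass ring, with the ring flush inside the grey collar. The leg is clear and the position is steady. Handing in.

```bash
python3 -c "
from rig import *
print(hand_in()); o=get_obs(); print(o['time'],o['position'],o['ft_force'])"
```

```text
the job is handed in; nothing more can be done
None
the job is handed in; nothing more can be done
```

The job is handed in at about 24 s, with the gripper still holding the finial pressed down in the brass ring. No verdict came back.

**What I did:**
- **Leg:** I swung it by its knob about 80° until it hit its end stop, where it pushed back with 19 N.
- **Finial:** I gripped the larger wooden finial by its stem (opening about 22 mm) and lifted it over the leg. I then set it upright in the brass ring and pressed it down.

**Last checks:**
- **Press depth:** The ring's bottom stop showed as a steep rise in force at tool height 0.1087 m. I finished about 2 mm above it, at 0.1106 m, which puts the ring about 14 mm down. The wrist picture shows it flush with the collar.
- **Hold:** The tool is vertical, with sideways force of about 2 N.
- **Leg:** The wrist and top cameras place the knob within a few millimetres of the end-stop position. The side camera, partly blocked, is about 10 mm off.

**What went wrong or disagreed:**
- **First grips:** My first two tries closed on the finial's cap instead of its stem, so I lowered the gripper 10 mm and gripped again.
- **Depth estimate:** Working from the grip height alone would have put level about 2 mm lower than the stop did. I trusted the stop. The spring forces read about 12% under the nominal figures throughout.

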